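# Open the leak-test chamber and hold its cover up

## Task

The mechanic wants to see the valve in the leak-test chamber, whose hinged cover may or may not be caught by its turn latch: nothing outside shows which. Give the cover a gentle tug by its handle to find out, without forcing it; if it is caught, turn the round knob about a quarter turn and tug again, until it comes. Raise the cover at least half way to upright and finish while still holding it there steadily, since it falls shut by itself; leave the fittings and the spanner beside the chamber where they are.

Things in the scene. Friction and masses are not known exactly. Their poses are not given: they have to be found in the camera images.
- chamber: grey steel test box screwed to the bench (cannot move), 220 x 260 mm, 110 mm high, with an aluminium cover on top. Origin: centre of its underside. Its x points from the front (handle and knob) to the back (hinges), y to its left, z up.
- cover (a joint): opening angle of the cover about its back hinges, rad: 0 shut, grows as its front edge rises, hinge stop at 1.2. It opens easily (under 8 N of lift at the handle) and falls shut from anywhere. Shut and caught, it has only some 2 to 3 mm of play at the front (about 0.015 rad) and then holds firm.
- handle (a point): middle of the bar of the cover's steel handle: round bar 10 mm thick, about 80 mm free length along the chamber's y, centred 40 mm above the cover's top with free space below it; the point swings with the cover. Axes as the cover's (the chamber's when shut); the bar may turn in a pinching grip.
- latch_knob (a point): centre of the knurled round latch knob, 34 mm across, gripped 8 to 26 mm above the cover's top (point at 17). Turns on an upright axis, no stops or marks, light friction. A tongue inside turns with it, caught within 35 degrees of the middle of its arc and found within 60 of it: once caught, 80 to 90 degrees either way free it. The point's axes are the cover's, not the knob's.
- hinge_line (a point): middle of the cover's hinge axis, which runs along the chamber's y, behind the back wall and 113 mm above the bench; the handle bar, when shut, lies 191 mm in front of it and 45 mm above it.
- hex_fitting: bystander: light metal hex-footed fitting, 82 mm tall, 34 mm wide, standing left of the chamber. Origin: centre of its foot.
- union_1: bystander: small blue pipe union, 39 mm tall, standing left of the chamber. Origin: centre of its underside.
- union_3: bystander: small white pipe union, 44 mm tall, standing left of the chamber. Origin: centre of its underside.
- spanner_13: bystander: combination spanner, 165 mm long, 6 mm thick, lying right of the chamber. Origin: centre of its underside.

How it is judged:
On the way:
1. the cover is tugged by hand before the latch has been turned: it stirs while the fingers are on it and the tongue is still as it was found (value of joint cover above 0.008 rad and contact force between the fingers and cover above 0.5 N and distance of latch_c1 from where it was at the start of the episode below 0.012 m), for 0.02 s.
At the end, for the whole second after the job is handed in: The cover stands open by more than 0.75 rad (43 degrees) and still (under 0.1 rad/s), with the fingers on it (contact over 0.5 N), for the whole last second (value of joint cover above 0.75 rad and velocity of joint cover between -0.1 and 0.1 rad/s and contact force between the fingers and cover above 0.5 N); the arm keeps its last pose, push and grip.
It fails at once if the cover is forced against its catch: the latch tongue is pulled against its ledge with over 60 N (contact force between latch and keeper above 60 N).
It fails at once if a fitting or the spanner beside the chamber is moved by more than 30 mm (distance of any of hex_fitting, union_1, union_3, spanner_13 from where it was at the start of the episode above 0.03 m).
It also fails if it takes over 64 s, if anything falls off the work surface, if the arm or the gripper's body presses on something with over 40 N, if the wrist force passes 120 N, or if a joint passes its speed limit or range.

## Robot

A 6-joint arm with a two-finger parallel gripper is mounted at the origin on a cart in front of the work surface, level with it; the furniture and walls round the work are solid. World frame = base frame: x ahead of the robot, y to its left, z up, the work surface at z = 0. Lengths are in m, angles in rad, forces in N, time in s.
With the tool pointing down it reaches from about 0.25 to 0.725 m from the base axis. Payload 4 kg.
Tool frame: the origin (TCP) lies where the fingers leave the gripper's body, on its centre line; the fingertips stand 73 mm ahead of it and the grasp point (between the pads) lies 54 mm ahead of it (bot.tips_ahead is the z of the fingertips in the tool frame, in m); z points along the fingers, y is the direction in which the jaws open and shut (so a half turn about z gives the same grasp; the last joint's range is limited). The gripper opens to 85 mm and grips with 20 to 120 N. Pads are 22 mm wide; open, the fingers measure 114 mm over their backs; the gripper's body (76 mm by 85 mm) begins 54 mm behind the grasp point. The pads swing forward as they close: fully open they stand 13 mm farther back than shut.
Start: joints at [1.313, 0.241, 0.005, 1.335, 0, 1.571], TCP at [0.127, 0.483, 0.304] pointing down, gripper open.
Joint ranges: [-2.72, 2.72], [-1.05, 1.87], [-1.09, 1.28], [-1.99, 2.15], [-1.42, 1.44], [-3.14, 3.14]. Speed limits (rad/s): [2.79, 2.79, 3.14, 3.14, 3.14, 3.14].

## Interface

Orientations are given as a unit quaternion [x, y, z, w].
In Python, from workcell import readout, camera, get_calibration, order, bot gives the robot as it stands.
- The arm moves only by the tool send_rows, never from a script. Its argument "moves" is a list of rows, each a list of 3 entries, a list of its own where there are three numbers: the shift along the tool's x, y, z in mm, then the turn, a rotation vector about the tool's x, y, z in rad, then the finger opening in mm, from 0 to 85.4. In form: [[[dx, dy, dz], [ax, ay, az], grip], ...]. A call has 1 to 12 rows; each row is the pose to reach, as a shift and turn from the pose measured when the call began, along the tool's axes at that moment; what a row does not reach only later rows make up. A row lasts 1/12 s, in which the tool goes at most 41.7 mm and 7.16 degrees, less where a joint would pass 70% of its speed; a pose out of reach is approached as far as the arm can. A call with a gripper value outside its range is refused whole. The fingers move at their own pace and stop on an object; the grip force is fixed at half the most. Time passes only in rows, so rows that repeat a pose let the fingers close. It gives the time, the measured TCP pose, the force and the opening at its end, in the units of the state.
- readout.get_obs(): the state, without advancing time (a new reading comes with each control period).
- camera(name): name is "side" or "top" or "wrist"; returns the picture (400x640x3 uint8, red, green, blue); there is no depth.
- get_calibration(name): a dict with "fx", "fy", "cx", "cy" (pixels), "k1" (the pictures are not rectified: a ray, as slopes to the right and down, at radius r is drawn at 1 + k1 r^2 times it, then the intrinsics apply), "R" (3x3) and "t" (3): a world point X has camera coordinates R X + t. Camera axes: x right, y down, z forward; pixel columns grow to the right and rows downward; lengths in m; the calibration is good to about 2 mm. A picture is of the moment at which its call begins: read the wrist's pose just before it. get_calibration takes no time and is no camera call; for the wrist camera it gives the pose at the moment of the call.
- order.job_done(): hands the job in, once; it reports no verdict.
The state is a dict: "clock": time; "joint_pos": joint angles; "joint_vel": joint speeds; "tau": joint torques, N m; "eef_pos": TCP position; "tool_rot": TCP orientation; "ft_force": force on the tool from outside, world axes, zero at the start; "ft_torque": the same for the moment, N m; "grip_width": finger opening in m.
Only numpy, scipy, OpenCV 4.12 (cv2) and the standard library are available. Lean on these libraries where they do the work, as an engineer would, in place of code of your own. Each camera call takes 0.05 s, during which the arm holds its last target. There are 200 camera calls.

## Working session

There is one attempt and no reset: what is moved stays moved. The work goes in short steps, Python scripts to look and compute and a tool call to move; the robot and the scene stay as the last step left them, time stands still between calls to the robot, and variables do not carry over. Pictures are saved under pics/ and viewed, about 8 in all and at most 12, crops included, and the job is handed in when it is done.

Besides the shell and the picture viewer there is one more tool, called after "Emit:" in YAML: its name, and indented under it one key for each argument. send_rows: Moves the arm, as the interface text tells. Its arguments: {"type":"object","properties":{"moves":{"type":"array","items":{"type":"array"}}},"required":["moves"]}

```bash
mkdir -p pics; ls; cat > h.py <<'E'
import numpy as np, cv2
from workcell import readout, camera, get_calibration, order, bot
from scipy.spatial.transform import Rotation as Rn
def snap(n,f):
    c=get_calibration(n); im=camera(n); cv2.imwrite('pics/'+f,im[:,:,::-1]); np.save('pics/'+f+'.npy',im); return c,im
def ray(c,u,v):
    K=np.array([[c['fx'],0,c['cx']],[0,c['fy'],c['cy']],[0,0,1]],float)
    p=cv2.undistortPoints(np.array([[[u,v]]],float),K,np.array([c['k1'],0,0,0.]))[0,0]
    R=np.array(c['R']);t=np.array(c['t'])
    return -R.T@t, R.T@np.array([p[0],p[1],1])
def onz(c,u,v,z):
    o,d=ray(c,u,v); return o+d*(z-o[2])/d[2]
def proj(c,X):
    q=np.array(c['R'])@np.array(X)+np.array(c['t']); s=q[:2]/q[2]; s=s*(1+c['k1']*(s@s))
    return s*[c['fx'],c['fy']]+[c['cx'],c['cy']]
E
python3 - <<'E'
from h import *
ims=[]
for n in ['side','top','wrist']:
    c,im=snap(n,n+'0.png'); print(n,c)
o=readout.get_obs(); print(o)
E
```

```text
pics
side {'fx': 457.2805669821385, 'fy': 457.2805669821385, 'cx': 311.9994838457649, 'cy': 196.96632457991188, 'k1': 0.0457766564325947, 'R': array([[-0.99835032,  0.05683064,  0.00817972],
       [ 0.01481119,  0.39255099, -0.91961098],
       [-0.05547304, -0.91797277, -0.39274514]]), 't': array([0.56829802, 0.03624524, 1.38154202])}
top {'fx': 498.5618846226634, 'fy': 498.5618846226634, 'cx': 316.4465137815439, 'cy': 199.93668597652928, 'k1': -0.03936066572030677, 'R': array([[-0.01090554, -0.99984056, -0.01413956],
       [-0.98472713,  0.01319577, -0.17360399],
       [ 0.17376289,  0.01203036, -0.98471403]]), 't': array([0.17756579, 0.59801211, 1.11868522])}
wrist {'fx': 346.2180134437648, 'fy': 346.2180134437648, 'cx': 321.1525140756588, 'cy': 199.14380827254826, 'k1': -0.03002425794977203, 'R': array([[ 0.25547442,  0.96681313, -0.00228045],
       [ 0.92894403, -0.24481267,  0.27772241],
       [ 0.26794739, -0.07306938, -0.96065866]]), 't': array([-0.49883125, -0.03577866,  0.37776628])}
{'clock': 0.15, 'joint_pos': array([ 1.31300859e+00,  2.41237489e-01,  4.04857921e-03,  1.33521361e+00,
       -2.47703256e-05,  1.57077351e+00]), 'joint_vel': array([-0.00193475, -0.00081742,  0.00419914,  0.00091167,  0.000617  ,
       -0.00173378]), 'tau': array([-5.44602754e-04, -3.72634757e+01,  2.52639073e+01,  1.23647784e-02,
       -6.80950029e-05,  8.46409023e-06]), 'eef_pos': array([0.12738454, 0.4831278 , 0.30322428]), 'tool_rot': array([ 1.28525899e-01,  9.91705827e-01, -7.98023125e-04, -9.09542079e-05]), 'ft_force': array([ 1.35297695,  0.60529242, -0.30839043]), 'ft_torque': array([-0.00742968,  0.01059013, -0.02227662]), 'grip_width': 0.08532657553689928}
```

View pics/top0.png

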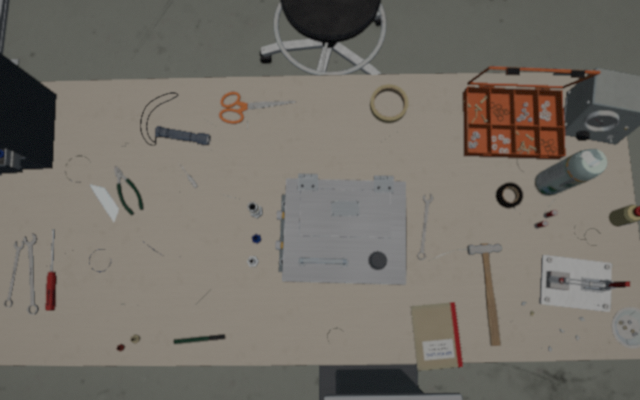

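View pics/side0.png

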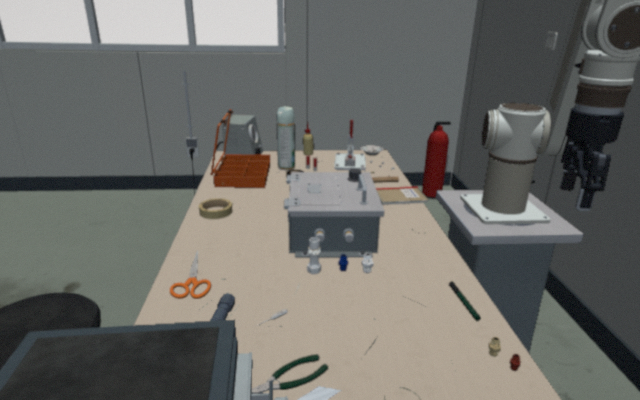

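The top view shows the chamber at columns 283–407 and rows 180–283. The handle is near (323,261), the knob near (377,260), the fittings at column 255 and the spanner at column 425. I'll enlarge it.

```bash
python3 - <<'E'
from h import *
im=np.load('pics/top0.png.npy'); c=get_calibration('top')
cr=cv2.resize(im[165:295,235:440],None,fx=3.8,fy=3.8,interpolation=cv2.INTER_CUBIC)
cv2.imwrite('pics/topc.png',cv2.convertScaleAbs(cr[:,:,::-1],alpha=1.4,beta=0))
for n,u,v,z in [('knob',377,260,.14),('h',323,261,.158),('hl',300,261,.158),('hr',347,262,.158),('FL',283,283,.115),('FR',407,284,.115),('BL',288,180,.115),('BR',406,181,.115)]:
    print(n,onz(c,u,v,z).round(4))
E
```

```text
knob [0.4533 0.0417 0.14  ]
h [0.4517 0.1567 0.158 ]
hl [0.4522 0.2049 0.158 ]
hr [0.449  0.1065 0.158 ]
FL [0.4075 0.244  0.115 ]
FR [ 0.4022 -0.0242  0.115 ]
BL [0.6356 0.2329 0.115 ]
BR [ 0.6296 -0.0314  0.115 ]
```

View pics/topc.png

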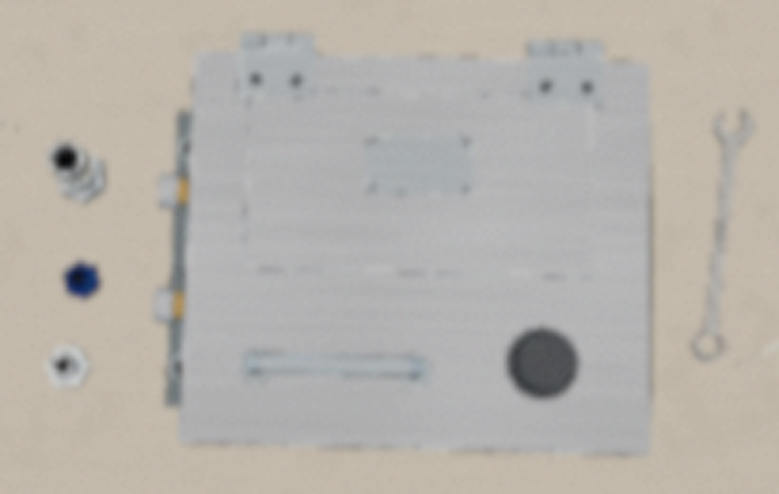

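```bash
cat >> h.py <<'E'
def tgt(pos,yaw=-0.02,tilt=0):
    # tool down, tool y along world angle yaw, z tilted forward (about chamber y) by tilt
    y=np.array([np.cos(yaw),np.sin(yaw),0]); z=np.array([0,0,-1.]); x=np.cross(y,z)
    return np.array(pos,float), Rn.from_rotvec(np.array([-np.sin(-0.02),np.cos(-0.02),0])*(-tilt))*Rn.from_matrix(np.c_[x,y,z])
def rel(pos,R):
    o=readout.get_obs(); R0=Rn.from_quat(o['tool_rot'])
    print('mm',(R0.inv().apply(pos-o['eef_pos'])*1000).round(1),'rv',(R0.inv()*R).as_rotvec().round(4))
E
python3 - <<'E'
from h import *
c=get_calibration('top')
print(onz(c,322.6,261.6,.158),onz(c,377.1,260.5,.146))
rel(*tgt([.44,.15,.30]))
w=get_calibration('wrist');print(-w['R'].T@w['t'],w['R'][2])
E
```

```text
[0.45042921 0.15756038 0.158     ] [0.45194554 0.04220872 0.146     ]
mm [-387.2 -242.4    3.6] rv [-1.300e-03  1.100e-03  1.333e+00]
[0.05946585 0.50116757 0.37181697] [ 0.26801355 -0.07281858 -0.96065925]
```

Emit:
send_rows:
  moves:
    - [[-30,-19,0],[0,0,0.11],85]
    - [[-65,-40,0],[0,0,0.22],85]
    - [[-100,-62,0],[0,0,0.33],85]
    - [[-135,-84,0],[0,0,0.45],85]
    - [[-170,-106,0],[0,0,0.57],85]
    - [[-205,-128,0],[0,0,0.69],85]
    - [[-240,-150,0],[0,0,0.81],85]
    - [[-275,-172,0],[0,0,0.93],85]
    - [[-310,-194,2],[0,0,1.05],85]
    - [[-345,-216,3],[0,0,1.17],85]
    - [[-387,-242,4],[0,0,1.29],85]
    - [[-387,-242,4],[0,0,1.333],85]

```text
clock: 1.15
eef_pos: [0.4432, 0.1462, 0.2992]
tool_rot: [0.718, 0.696, -0.001, 0.002]
ft_force: [0.6, 0.1, 0.4]
grip_width: 0.0848
```

```bash
python3 - <<'E'
from h import *
o=readout.get_obs(); print(o['eef_pos'],o['joint_pos'].round(2),o['ft_force'])
c,im=snap('wrist','w1.png')
for X in [[.4504,.1575,.158],[.452,.0422,.146]]: print(proj(c,X))
E
```

```text
[0.44315327 0.14623155 0.29915608] [ 0.32  0.18 -0.09  1.31 -0.    1.92] [0.64406525 0.10563802 0.44455101]
[331.50089796 195.77506399]
[336.64471121 337.44302541]
```

View pics/w1.png

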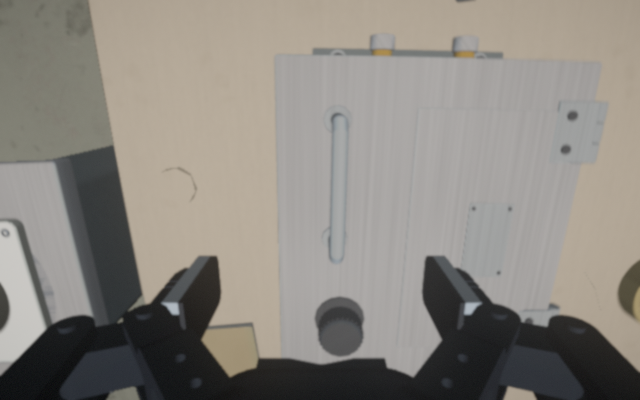

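The bar runs from (340,116) to (337,259), and the knob's top face is centred near (341,334).

```bash
python3 - <<'E'
from h import *
c=get_calibration('wrist')
for u,v,z in [(340,116,.158),(337,259,.158),(338.5,187,.158),(341,334,.146)]: print(onz(c,u,v,z))
rel(*tgt([.4555,.1575,.212])) 
E
```

```text
[0.45562686 0.2071667  0.158     ]
[0.45218966 0.11468509 0.158     ]
[0.45400188 0.16399087 0.158     ]
[0.4545568 0.046265  0.146    ]
mm [11.1 12.7 87. ] rv [ 0.      0.0029 -0.0103]
```

Emit:
send_rows:
  moves:
    - [[14,11,0],[0,0,-0.01],50]
    - [[14,11,20],[0,0,-0.01],50]
    - [[14,11,45],[0,0,-0.01],50]
    - [[14,11,65],[0,0,-0.01],50]
    - [[14,11,80],[0,0,-0.01],50]
    - [[14,11,87],[0,0,-0.01],50]
    - [[14,11,87],[0,0,-0.01],50]

```text
clock: 1.78
eef_pos: [0.4522, 0.1606, 0.2102]
tool_rot: [0.714, 0.701, -0.003, -0.0]
ft_force: [-0.1, 0.2, -0.2]
grip_width: 0.0502
```

```bash
python3 - <<'E'
from h import *
o=readout.get_obs(); print(o['eef_pos'],o['ft_force'],o['grip_width'])
c,im=snap('wrist','w2.png')
E
```

```text
[0.45220648 0.16063186 0.21018792] [-0.13898231  0.18875285 -0.16898894] 0.050199949369443025
```

View pics/w2.png

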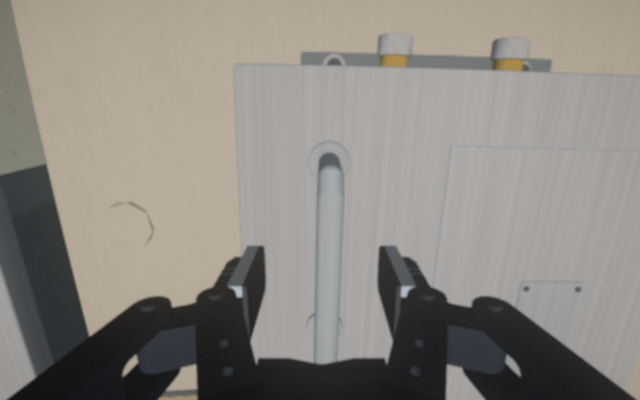

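The bar (column ~328) lies between the pads, whose middle is at about 321. I'll close on it.

Emit:
send_rows:
  moves:
    - [[0,1,0],[0,0,0],20]
    - [[0,1,0],[0,0,0],0]
    - [[0,1,0],[0,0,0],0]
    - [[0,1,0],[0,0,0],0]
    - [[0,1,0],[0,0,0],0]
    - [[0,1,0],[0,0,0],0]

```text
clock: 2.33
eef_pos: [0.4544, 0.1611, 0.2127]
tool_rot: [0.714, 0.7, -0.001, 0.001]
ft_force: [-2.6, 0.4, 5.4]
grip_width: 0.0078
```

Emit:
send_rows:
  moves:
    - [[0,0,-1],[0,0,0],0]
    - [[0,0,-2],[0,0,0],0]

```text
clock: 2.5
eef_pos: [0.4546, 0.1611, 0.2144]
tool_rot: [0.714, 0.7, -0.001, 0.001]
ft_force: [2.4, 1.5, -6.4]
grip_width: 0.0082
```

Emit:
send_rows:
  moves:
    - [[0,0,-1],[0,0,0],0]
    - [[0,0,-1],[0,0,0],0]

```text
clock: 2.67
eef_pos: [0.4548, 0.1611, 0.215]
tool_rot: [0.714, 0.7, -0.001, 0.001]
ft_force: [2.1, 1.3, -5.7]
grip_width: 0.0078
```

Emit:
send_rows:
  moves:
    - [[0,0,-1],[0,0,0],0]
    - [[0,0,-1.5],[0,0,0],0]

```text
clock: 2.83
eef_pos: [0.4551, 0.1611, 0.2162]
tool_rot: [0.714, 0.7, -0.001, 0.001]
ft_force: [3.5, 0.5, -6.9]
grip_width: 0.008
```

Emit:
send_rows:
  moves:
    - [[0,0,-1],[0,0,0],0]
    - [[0,0,-1.5],[0,0,0],0]

```text
clock: 3.0
eef_pos: [0.4554, 0.1611, 0.2177]
tool_rot: [0.714, 0.7, -0.001, 0.001]
ft_force: [4.0, 2.1, -7.8]
grip_width: 0.0076
```

Emit:
send_rows:
  moves:
    - [[0,0,-1],[0,0,0],0]
    - [[0,0.5,-2],[0,0,0],0]

```text
clock: 3.17
eef_pos: [0.4559, 0.161, 0.2194]
tool_rot: [0.714, 0.7, -0.001, 0.001]
ft_force: [3.5, 1.6, -10.2]
grip_width: 0.0079
```

Emit:
send_rows:
  moves:
    - [[0,0,-1],[0,0,0],0]
    - [[0,0.5,-2],[0,0,0],0]

```text
clock: 3.33
eef_pos: [0.4563, 0.161, 0.221]
tool_rot: [0.714, 0.7, -0.001, 0.001]
ft_force: [4.7, 0.7, -10.0]
grip_width: 0.0079
```

The lift has passed the play, but the force is about 10 N. I'll check for slip with the side and wrist views.

```bash
python3 - <<'E'
from h import *
c,im=snap('wrist','w3.png'); cs,s=snap('side','s3.png')
a=cv2.resize(s[150:270,260:420],None,fx=2.5,fy=2.5,interpolation=cv2.INTER_CUBIC)
s0=np.load('pics/side0.png.npy');b=cv2.resize(s0[150:270,260:420],None,fx=2.5,fy=2.5,interpolation=cv2.INTER_CUBIC)
w=cv2.resize(im,None,fx=.45,fy=.45)
out=np.zeros((600,800,3),np.uint8);out[:300,:400]=b;out[:300,400:]=a;out[310:490,:288]=w
w2=cv2.resize(np.load('pics/w2.png.npy'),None,fx=.45,fy=.45);out[310:490,400:688]=w2
cv2.imwrite('pics/m3.png',cv2.convertScaleAbs(out[:,:,::-1],alpha=1.4))
E
```

```text
(no output)
```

View pics/m3.png

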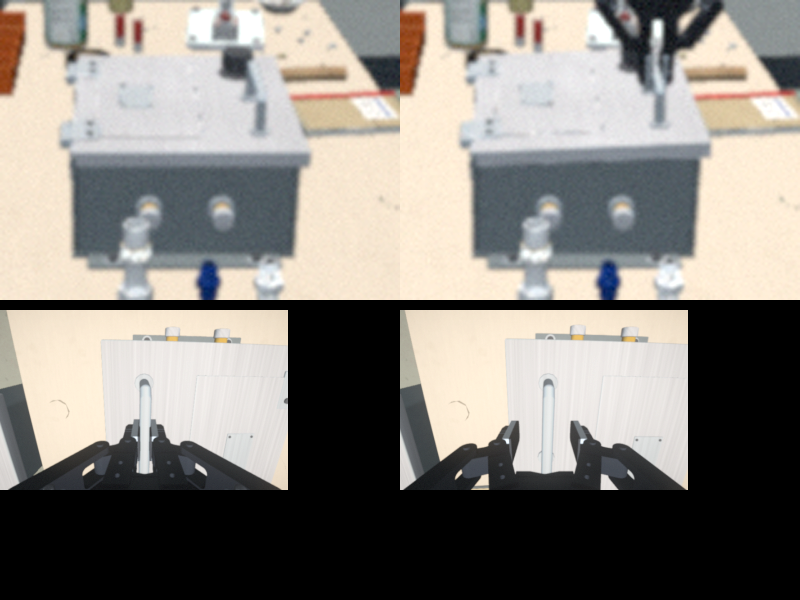

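The cover's front edge has risen clearly (corner row 160 to 152 in the crop), so it is not caught and is opening. Next I'll compute the arc with the tool tilting part of the way with the cover.

```bash
cat >> h.py <<'E'
HX,HZ,r,a0=.6454,.1127,np.hypot(.191,.045),np.arctan2(.045,.191)
def arc(ths,k=.6):
    o=readout.get_obs(); R0=Rn.from_quat(o['tool_rot']); zt=R0.as_matrix()[:,2]
    g=o['eef_pos']+.0550*zt; th=np.arctan2(g[2]-HZ,HX-g[0])-a0
    print('theta now',th.round(3),'r',np.hypot(g[2]-HZ,HX-g[0]).round(4),r.round(4),'tilt',np.arctan2(zt[0],-zt[2]).round(3),'F',o['ft_force'].round(1),'j',o['joint_pos'].round(2))
    for t in ths:
        R=tgt([0,0,0],-.02,k*t)[1]; h=np.array([HX-r*np.cos(a0+t),o['eef_pos'][1],HZ+r*np.sin(a0+t)])
        p=h-.055*R.as_matrix()[:,2]
        print(round(t,2),(R0.inv().apply(p-o['eef_pos'])*1000).round().tolist(),(R0.inv()*R).as_rotvec().round(3).tolist())
E
python3 - <<'E'
from h import *
arc(np.linspace(.07,.35,12))
E
```

```text
theta now 0.045 r 0.1965 0.1962 tilt -0.0 F [ 5.9  1.9 -8. ] j [ 0.34  0.26 -0.19  1.12 -0.    1.93]
0.07 [0.0, -1.0, -5.0] [-0.042, 0.003, -0.0]
0.1 [0.0, 0.0, -9.0] [-0.057, 0.003, -0.0]
0.12 [0.0, 1.0, -14.0] [-0.073, 0.003, -0.0]
0.15 [0.0, 2.0, -19.0] [-0.088, 0.003, -0.0]
0.17 [0.0, 3.0, -23.0] [-0.103, 0.003, 0.0]
0.2 [0.0, 4.0, -28.0] [-0.118, 0.003, 0.0]
0.22 [0.0, 5.0, -32.0] [-0.134, 0.003, 0.0]
0.25 [0.0, 7.0, -36.0] [-0.149, 0.003, 0.0]
0.27 [0.0, 8.0, -41.0] [-0.164, 0.003, 0.0]
0.3 [0.0, 10.0, -45.0] [-0.179, 0.003, 0.0]
0.32 [0.0, 12.0, -49.0] [-0.195, 0.003, 0.0]
0.35 [0.0, 14.0, -53.0] [-0.21, 0.003, 0.0]
```

Emit:
send_rows:
  moves:
    - [[0,-1,-5],[-0.04,0,0],0]
    - [[0,0,-9],[-0.057,0,0],0]
    - [[0,1,-14],[-0.073,0,0],0]
    - [[0,2,-19],[-0.088,0,0],0]
    - [[0,3,-23],[-0.103,0,0],0]
    - [[0,4,-28],[-0.118,0,0],0]
    - [[0,5,-32],[-0.134,0,0],0]
    - [[0,7,-36],[-0.149,0,0],0]
    - [[0,8,-41],[-0.164,0,0],0]
    - [[0,10,-45],[-0.179,0,0],0]
    - [[0,12,-49],[-0.195,0,0],0]
    - [[0,14,-53],[-0.21,0,0],0]

```text
clock: 4.43
eef_pos: [0.4681, 0.1604, 0.2739]
tool_rot: [0.71, 0.697, 0.071, 0.075]
ft_force: [-8.9, 0.1, -0.3]
grip_width: 0.0081
```

```bash
python3 - <<'E'
from h import *
arc(np.linspace(.37,.65,12))
E
```

```text
theta now 0.343 r 0.1978 0.1962 tilt 0.206 F [-8.9  0.1 -0.3] j [ 0.37  0.13 -0.23  1.02 -0.08  1.95]
0.37 [0.0, 4.0, -3.0] [-0.016, 0.003, 0.001]
0.4 [0.0, 7.0, -6.0] [-0.032, 0.003, 0.001]
0.42 [0.0, 10.0, -9.0] [-0.047, 0.003, 0.001]
0.45 [0.0, 13.0, -12.0] [-0.062, 0.003, 0.001]
0.47 [0.0, 16.0, -16.0] [-0.077, 0.003, 0.001]
0.5 [1.0, 19.0, -19.0] [-0.093, 0.003, 0.001]
0.52 [1.0, 22.0, -21.0] [-0.108, 0.003, 0.001]
0.55 [1.0, 25.0, -24.0] [-0.123, 0.003, 0.001]
0.57 [1.0, 29.0, -27.0] [-0.139, 0.003, 0.001]
0.6 [1.0, 32.0, -29.0] [-0.154, 0.003, 0.001]
0.62 [1.0, 36.0, -31.0] [-0.169, 0.003, 0.001]
0.65 [1.0, 39.0, -34.0] [-0.184, 0.003, 0.002]
```

Emit:
send_rows:
  moves:
    - [[0,2,-4],[-0.016,0,0],0]
    - [[0,5,-7],[-0.032,0,0],0]
    - [[0,8,-10],[-0.047,0,0],0]
    - [[0,11,-13],[-0.062,0,0],0]
    - [[0,14,-16],[-0.077,0,0],0]
    - [[0,17,-20],[-0.093,0,0],0]
    - [[0,20,-22],[-0.108,0,0],0]
    - [[0,23,-25],[-0.123,0,0],0]
    - [[0,27,-28],[-0.139,0,0],0]
    - [[0,30,-30],[-0.154,0,0],0]
    - [[0,34,-32],[-0.169,0,0],0]
    - [[0,37,-35],[-0.184,0,0],0]

```text
clock: 5.43
eef_pos: [0.4957, 0.1591, 0.3172]
tool_rot: [0.7, 0.687, 0.134, 0.14]
ft_force: [-10.3, -4.2, 3.6]
grip_width: 0.0079
```

```bash
sed -i 's/=.6454,/=.6440,/' h.py; python3 - <<'E'
from h import *
arc(np.linspace(.67,.98,12))
E
```

```text
theta now 0.647 r 0.1996 0.1962 tilt 0.389 F [-10.3  -4.2   3.6] j [ 0.38  0.05 -0.24  0.91 -0.15  1.94]
0.67 [1.0, 5.0, 2.0] [-0.012, 0.005, 0.002]
0.7 [1.0, 9.0, 0.0] [-0.029, 0.005, 0.002]
0.73 [1.0, 13.0, -1.0] [-0.046, 0.004, 0.002]
0.75 [1.0, 18.0, -2.0] [-0.063, 0.004, 0.002]
0.78 [1.0, 22.0, -3.0] [-0.08, 0.004, 0.002]
0.81 [1.0, 27.0, -4.0] [-0.097, 0.004, 0.002]
0.84 [1.0, 32.0, -4.0] [-0.114, 0.004, 0.002]
0.87 [1.0, 36.0, -5.0] [-0.131, 0.004, 0.002]
0.9 [1.0, 41.0, -5.0] [-0.148, 0.004, 0.003]
0.92 [1.0, 45.0, -5.0] [-0.165, 0.004, 0.003]
0.95 [1.0, 50.0, -5.0] [-0.182, 0.004, 0.003]
0.98 [1.0, 55.0, -5.0] [-0.198, 0.004, 0.003]
```

Emit:
send_rows:
  moves:
    - [[0,4,-1],[-0.012,0,0],0]
    - [[0,8,-2],[-0.029,0,0],0]
    - [[0,12,-3],[-0.046,0,0],0]
    - [[0,17,-4],[-0.063,0,0],0]
    - [[0,21,-5],[-0.08,0,0],0]
    - [[0,26,-6],[-0.097,0,0],0]
    - [[0,31,-6],[-0.114,0,0],0]
    - [[0,35,-7],[-0.131,0,0],0]
    - [[0,40,-7],[-0.148,0,0],0]
    - [[0,44,-7],[-0.165,0,0],0]
    - [[0,49,-7],[-0.182,0,0],0]
    - [[0,54,-7],[-0.198,0,0],0]

```text
clock: 6.43
eef_pos: [0.5422, 0.1572, 0.3457]
tool_rot: [0.683, 0.67, 0.201, 0.209]
ft_force: [-24.0, -6.1, 16.5]
grip_width: 0.0072
```

Emit:
send_rows:
  moves:
    - [[0,1,0],[0,0,0],0]
    - [[0,1,0],[0,0,0],0]
    - [[0,1,0],[0,0,0],0]
    - [[0,1,0],[0,0,0],0]
    - [[0,1,0],[0,0,0],0]
    - [[0,1,0],[0,0,0],0]

```text
clock: 6.93
eef_pos: [0.5419, 0.1572, 0.3457]
tool_rot: [0.683, 0.671, 0.2, 0.208]
ft_force: [-8.6, -0.4, -0.6]
grip_width: 0.0073
```

```bash
python3 - <<'E'
from h import *
arc([])
o=readout.get_obs(); print(o['joint_vel'].round(4),o['grip_width'])
c,im=snap('wrist','w4.png'); cs,s=snap('side','s4.png')
a=cv2.resize(s[70:270,240:440],None,fx=2.5,fy=2.5,interpolation=cv2.INTER_CUBIC)
w=cv2.resize(im,None,fx=.45,fy=.45)
out=np.zeros((500,800,3),np.uint8);out[:500,:500]=a;out[:180,510:798]=w
cv2.imwrite('pics/m4.png',cv2.convertScaleAbs(out[:,:,::-1],alpha=1.4))
arc([])
E
```

```text
theta now 0.974 r 0.2005 0.1962 tilt 0.585 F [-8.6 -0.4 -0.6] j [ 0.37  0.03 -0.27  0.72 -0.22  1.9 ]
[ 0.001  -0.0008  0.0001  0.0029  0.0013  0.0001] 0.0072928555604304494
theta now 0.974 r 0.2004 0.1962 tilt 0.585 F [-9.2 -0.3 -0.7] j [ 0.37  0.03 -0.27  0.72 -0.22  1.9 ]
```

View pics/m4.png

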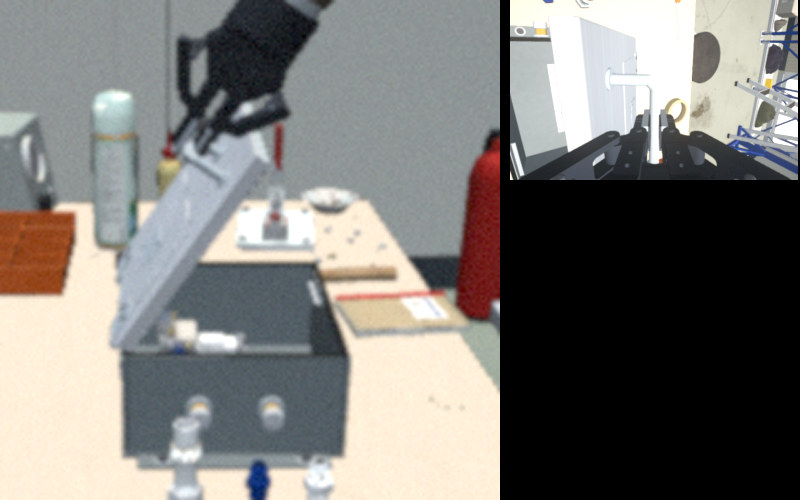

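The cover stands at roughly 52–55° with the bar between the pads. The fittings look untouched, the arm is still and the load is steady, so I'll hand in.

```bash
python3 - <<'E'
from h import *
arc([]); print(order.job_done()); arc([])
E
```

```text
theta now 0.974 r 0.2004 0.1962 tilt 0.585 F [-9.2 -0.3 -0.7] j [ 0.37  0.03 -0.27  0.72 -0.22  1.9 ]
the job is handed in; nothing more can be done
None
the job is handed in; nothing more can be done
```

The cover was not caught. A gentle tug on the handle lifted it past the 2–3 mm of play with about 10 N on the wrist, so I left the knob alone. I raised the cover along its arc to about 0.97 rad (some 55°) and handed in while holding it there, about 7 s into the 64 s.

**Last checks:** The joints were still and the outside force was steady at about 9 N. The side picture showed the cover at roughly 52–55° with the chamber open, the bar between the pads and the fittings standing where they were. I did not check the spanner again in a later picture; the arm never went near it.

**What disagreed:**
- The grasp point ended about 4 mm farther from the hinge than the nominal 196 mm. I put this down to small errors in the hinge position and a slight slide in the grip.
- The load near 10 N early in the lift was above the stated 8 N. I stopped there and confirmed by picture that the cover was moving before going on.
- The wrist force briefly read about 29 N at the end of the lift and then settled.
- The finger opening read 7 to 8 mm on the 10 mm bar.

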